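Start the guard nut of a desk fan and run it home

ROBOT

A 7-joint arm with a two-finger parallel gripper is mounted at the origin on the work surface. World frame = base frame: x ahead of the robot, y to its left, z up, the work surface at z = 0. Lengths are in m, angles in rad, forces in N, time in s.
With the tool pointing down it reaches from about 0.4 to 0.85 m from the base axis. Payload 4.5 kg.
Tool frame: the origin (TCP) lies between the finger pads; the fingertips stand 19 mm ahead of it and the grasp point (between the pads) is the TCP; z points along the fingers, y is the line along which they close (so a half turn about z gives the same grasp; the last joint's range is limited). The gripper opens to 88 mm and grips with 3 to 60 N. Pads are 18 mm wide; open, the fingers measure 123 mm over their backs; the gripper's body (75 mm by 187 mm) begins 45 mm behind the grasp point.
Start: joints at [-1.154, 0.689, -0.195, 1.565, 0.157, 0.902, -0.215], TCP at [0.233, 0.58, 0.258] pointing down, gripper open.
Joint ranges: [-3.01, 3.01], [-0.46, 2.08], [-1.47, 1.51], [0.13, 2.56], [-1, 4.14], [0.04, 2.09], [-2.66, 2.66]. Speed limits (rad/s): [2.57, 2.57, 3.14, 3.14, 3.14, 3.14, 3.14].

INTERFACE

Orientations are given as a 3x3 rotation matrix whose columns are the frame's x, y, z axes.
In Python, from workcell import arm gives the robot as it stands.
- The arm moves only by the shell command python3 drive.py 'ROWS'. ROWS is a JSON list of rows, 1 to 10 of them, each written [[dx, dy, dz], [rx, ry, rz], opening]: dx, dy, dz in cm, then a rotation vector rx, ry, rz in units of 0.2 rad, then the opening from 0.0 (shut) to 1.0 (fully open); each row shifts and turns the commanded pose from where the row before left it, along the tool's axes as they then stand; what a row does not reach is not made up. A row lasts 1/12 s, in which the tool goes at most 0.0417 m and 0.125 rad, less where a joint would pass 70% of its speed; a pose out of reach is approached as far as the arm can. The fingers move at their own pace and stop on an object; the grip force is fixed at half the most. Time passes only in rows, so rows that do not move let the fingers close. It prints the time, the measured TCP pose, the force, the opening and the grip force at its end. Input that does not fit is refused with a message, and nothing moves.
- arm.observe(): the state, without advancing time (a new reading comes with each control period).
- arm.camera(name): name is "side" or "top" or "wrist"; returns the picture (384x512x3 uint8, red, green, blue); there is no depth.
- arm.camera_model(name): a dict with "K" (3x3 intrinsics, pixels), "R" (3x3) and "t" (3): a world point X has camera coordinates R X + t. Camera axes: x right, y down, z forward; pixel columns grow to the right and rows downward; lengths in m; the calibration is good to about 2 mm. A picture is of the moment at which its call begins: read the wrist's pose just before it. camera_model takes no time and is no camera call; for the wrist camera it gives the pose at the moment of the call.
- arm.job_done(): hands the job in; it is judged then, once.
The state is a dict: "clock": time; "joint_positions": joint angles; "joint_vel": joint speeds; "effort": joint torques, N m; "ee_pos": TCP position; "tcp_rot": TCP orientation; "ft_force": force on the tool from outside, world axes, zero at the start; "torque": the same for the moment, N m; "opening": opening from 0.0 (shut) to 1.0 (fully open); "grip_force": force on a finger pad.
Only numpy, scipy, OpenCV 4.12 (cv2) and the standard library are available. Lean on these libraries where they do the work, as an engineer would, in place of code of your own. Each camera call takes 0.05 s, during which the arm holds its last target. There are 200 camera calls.

TASK

The desk fan on the phone counter is being put together, face up: screw the hex flange nut onto the threaded stud so that it clamps the rear guard. Set it level on the end of the thread and, pressing down lightly, turn it backwards (anticlockwise from above) until you feel the thread drop in, then turn it clockwise until the flange is fully home on the guard's hub and just bites finger-tight. The thread is plastic, so never force it or overtighten it; let go of the nut and leave the other things where they are.

Things in the scene. Friction and masses are not known exactly. Their poses are not given: they have to be found in the camera images.
- nut: grey plastic hex nut, 52 mm across flats, on a round flange 64 mm across, 4 mm thick; 22 mm tall in all, about 50 g; lies flange down, the way it goes on. Origin: centre of the flange's underside, z up, flats facing along +x, -x and every 60 degrees. Bore 40.6 mm; inside, three short thread ridges 120 degrees apart, 3 to 8 mm above the underside, leave 33 mm free. Any flats may be gripped
- fan: white desk fan, fixed, 176 mm round base, motor tipped straight up; on it the rear guard: a flat grey hub disc 128 mm across around the stud, and steel wires sweeping out and up to a rim 240 mm across, 34 mm above the disc. The disc's top lies 130 to 134.5 mm above the counter (on a soft ring; it differs each time and is not measured). Origin: centre of the base's underside, z up
- seat (a point): the foot of the stud: on its axis, 130 mm above the counter, 0 to 4.5 mm below the disc's top. Right-hand three-start thread: 18 mm per full turn, starts 120 degrees (6 mm) apart. From the drop the nut is down on the disc after 55 to 150 degrees clockwise and bites about 22 degrees later. Stop at this firm resistance (0.2 to 0.3 N m over the running friction); 12 degrees more is too tight
- thread_end (a point): on the stud's axis, 16 mm above seat: top of the thread (38 mm across, core 31 mm). Above it a smooth nose 31 mm across, tapering to 23 mm, ends 11 mm higher, then the 8 mm motor shaft to 34 mm higher. The thread starts lie at a hidden angle. Set down, the nut's origin rests 3 to 9 mm below this point; backed off it climbs to 3 mm below, then drops 6 mm. Press with 3 to 8 N; over 20 N harms
- spinner: grey plastic dome cap (the blade's spinner), 45 mm across, 29 mm tall, rounded top, lying on the counter near the nut: leave alone. Origin: centre of its underside
- blade: white three-blade fan wheel, about 190 mm across, 30 mm tall, lying flat: leave alone. Origin: centre of its underside
- phone: black cordless phone standing in its base, base 135 x 120 mm, 80 mm tall: leave alone. Origin: centre of its underside
- memo_box: flat black memo box, 121 x 121 x 37 mm: leave alone. Origin: centre of its underside

How it is judged:
On the way, in this order (a step that is already met when the one before it is completed fails the run):
1. the nut, level on the stud and pressed lightly down, has been backed off up to the end of the thread (z of nut in the frame of seat between 0.0115 and 0.0145 m and horizontal distance between nut and seat below 0.003 m and angle between nut's own z axis and vertical below 0.12 rad and contact force between nut and fan above 1.5 N), for 0.05 s.
2. the nut has dropped into the thread (z of nut in the frame of seat below 0.0095 m and horizontal distance between nut and seat below 0.003 m and angle between nut's own z axis and vertical below 0.12 rad), for 0.05 s.
At the end, for the whole second after the job is handed in: the nut is down on the hub disc (origin less than 5.5 mm above seat, within 3 mm of the stud's axis, level within 0.06 rad), still, clamped finger-tight (over 8 N between nut and fan) and let go (z of nut in the frame of seat below 0.0055 m and horizontal distance between nut and seat below 0.003 m and angle between nut's own z axis and vertical below 0.06 rad and linear speed of nut below 0.02 m/s and contact force between nut and fan above 8 N); the robot touches nothing.
It fails at once if the nut is pressed on the end of the thread with more than 20 N (contact force between nut and fan above 20 N and z of nut in the frame of seat above 0.0105 m).
It fails at once if the nut is forced in the thread with more than 40 N before it is home (contact force between nut and fan above 40 N and z of nut in the frame of seat above 0.006 m).
It fails at once if the nut is overtightened (more than 200 N on the fan) (contact force between nut and fan above 200 N).
It fails at once if the dome cap, the fan wheel, the phone or the memo box is moved more than 20 mm (distance of any of spinner, blade, phone, memo_box from where it was at the start of the episode above 0.02 m).
It also fails if it takes over 61 s, if anything falls off the work surface, if the arm or the gripper's body presses on something with over 40 N, if the wrist force passes 120 N, or if a joint passes its speed limit or range.

## Working session

There is one attempt and no reset: what is moved stays moved. The work goes in short steps, Python scripts to look and compute and a shell command to move; the robot and the scene stay as the last step left them, time stands still between calls to the robot, and variables do not carry over. Pictures are saved under pics/ and viewed, at most 10 in all, crops included, and the job is handed in when it is done.

```bash
ls; mkdir -p pics
python3 - <<'E'
from workcell import arm
import cv2,numpy as np
np.set_printoptions(precision=4,suppress=True)
a=arm.camera("top");b=arm.camera("side")
for n,i in(("top",a),("side",b)):
    cv2.imwrite(f"pics/{n}0.png",i[:,:,::-1]); m=arm.camera_model(n);print(n,m)
s=arm.observe();print(s)
E
```

```text
drive.py
pics
workcell.py
top {'K': array([[474.6279,   0.    , 248.2469],
       [  0.    , 474.6279, 194.703 ],
       [  0.    ,   0.    ,   1.    ]]), 'R': array([[ 0.0047, -1.    ,  0.0017],
       [-0.9855, -0.0049, -0.1694],
       [ 0.1694, -0.0008, -0.9855]]), 't': array([0.0736, 0.5871, 1.2232])}
side {'K': array([[388.9085,   0.    , 256.1634],
       [  0.    , 388.9085, 188.667 ],
       [  0.    ,   0.    ,   1.    ]]), 'R': array([[ 0.9836, -0.1804,  0.    ],
       [-0.1408, -0.7679, -0.6249],
       [ 0.1127,  0.6147, -0.7807]]), 't': array([-0.5452,  0.2023,  0.9857])}
{'clock': 0.1, 'joint_positions': array([-1.1542,  0.6899, -0.1945,  1.5662,  0.1573,  0.9025, -0.2151]), 'joint_vel': array([-0.0025, -0.0012, -0.0031, -0.0018,  0.0012, -0.0009,  0.0013]), 'effort': array([ -0.0034, -52.8517,  -1.2715, -15.384 ,  -0.0525,   0.002 ,
         0.    ]), 'ee_pos': array([0.2333, 0.5793, 0.257 ]), 'tcp_rot': array([[-0.9277,  0.3734, -0.0005],
       [ 0.3734,  0.9277, -0.0015],
       [-0.0001, -0.0016, -1.    ]]), 'ft_force': array([0.4551, 0.2816, 0.2509]), 'torque': array([ 0.0269, -0.0037,  0.0287]), 'grip_force': 0.0, 'opening': 0.9994217935468512}
```

View pics/top0.png

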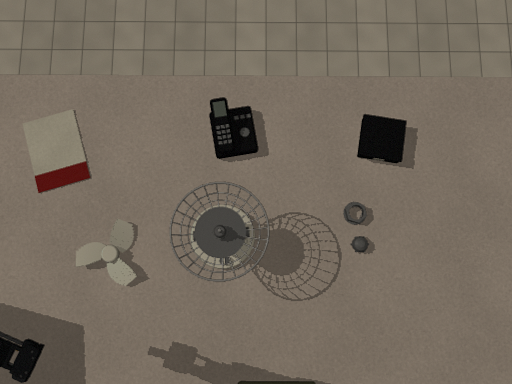

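View pics/side0.png

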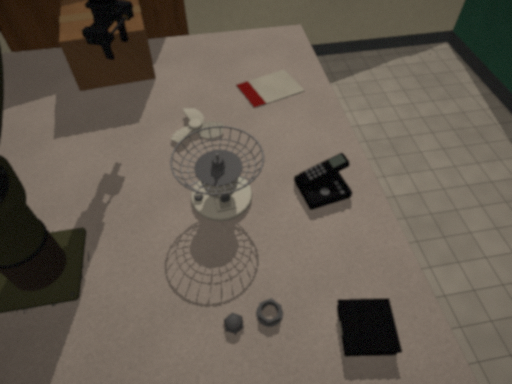

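Top view: nut at about (355,213), dome at (360,244), fan stud at about (220,231), with the arm clear. The side view shows the nut at (269,313) and the stud at about (218,170). I'll get rough positions first, then refine them with the wrist camera.

```bash
cat > h.py <<'E'
from workcell import arm
import cv2,numpy as np
np.set_printoptions(precision=4,suppress=True)
def ray(n,u,v,m=None):
    m=m or arm.camera_model(n); R,t=m["R"],m["t"]
    d=R.T@np.linalg.solve(m["K"],[u,v,1.]); return -R.T@t,d/np.linalg.norm(d)
def onz(n,u,v,z,m=None):
    c,d=ray(n,u,v,m); return c+d*(z-c[2])/d[2]
def two(a,b):
    (c1,d1),(c2,d2)=a,b
    s=np.linalg.lstsq(np.c_[d1,-d2],c2-c1,rcond=None)[0]
    p,q=c1+s[0]*d1,c2+s[1]*d2; return (p+q)/2,np.linalg.norm(p-q)
def proj(n,X,m=None):
    m=m or arm.camera_model(n); p=m["K"]@(m["R"]@X+m["t"]); return p[:2]/p[2]
E
python3 - <<'E'
from h import *
for n,uv in(("top",(355,213)),("side",(269,313))): print("nut",n,onz(n,*uv,.012))
print("two nut",two(ray("top",355,213),ray("side",269,313)))
print("spin",onz("top",360,244,.01),onz("side",233,323,.015))
a=cv2.imread("pics/top0.png");b=cv2.imread("pics/side0.png")
c1=cv2.resize(a[170:290,160:280],None,fx=3.2,fy=3.2,interpolation=2)
c2=cv2.resize(b[120:240,160:280],None,fx=3.2,fy=3.2,interpolation=2)
cv2.imwrite("pics/c0.png",np.hstack([c1,c2]))
for z in(.13,.157,.18): print(z,onz("top",220,231,z),onz("side",218,170,z))
E
```

```text
nut top [ 0.5437 -0.2171  0.012 ]
nut side [ 0.5439 -0.2214  0.012 ]
two nut (array([ 0.5447, -0.2187,  0.0047]), np.float64(1.3068027498278407e-05))
spin [ 0.459  -0.2283  0.01  ] [ 0.4585 -0.2305  0.015 ]
0.13 [0.4813 0.1461 0.13  ] [0.4771 0.1339 0.13  ]
0.157 [0.4788 0.1445 0.157 ] [0.4762 0.1099 0.157 ]
0.18 [0.4766 0.1432 0.18  ] [0.4755 0.0894 0.18  ]
```

View pics/c0.png

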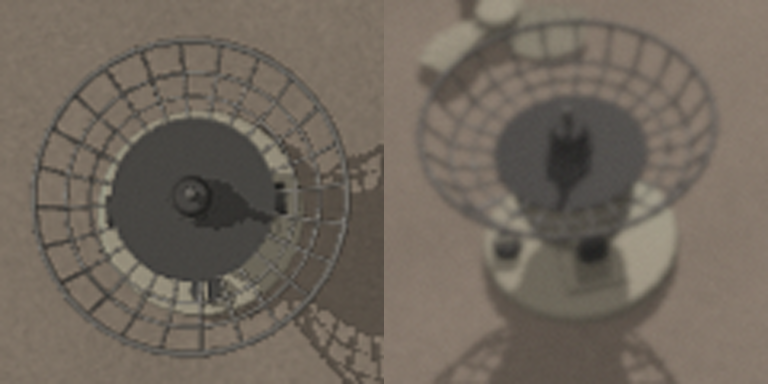

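The manual's scale: shifts go in cm and turns go in units of 0.2 rad. Converting my numbers, -0.031 m is -3.1, -0.025 m is -2.5.

```bash
python3 drive.py '[[[-3.1,-2.5,-1],[0,0,0],1],[[-3.1,-2.5,-1],[0,0,0],1],[[-3.1,-2.5,-1],[0,0,0],1],[[-3.1,-2.5,-1],[0,0,0],1],[[-3.1,-2.5,-1],[0,0,0],1],[[-3.1,-2.5,-1],[0,0,0],1],[[-3.1,-2.5,-1],[0,0,0],1],[[-3.1,-2.5,-1],[0,0,0],1],[[-3.1,-2.5,-1],[0,0,0],1],[[-3.1,-2.5,-1],[0,0,0],1]]'
python3 - <<'E'
from h import *
s=arm.observe();R=s["tcp_rot"];m=arm.camera_model("wrist")
print("joints",s["joint_positions"],"cam in tool",R.T@(-m["R"].T@m["t"]-s["ee_pos"]));print("cam axes in tool",R.T@m["R"].T,m["K"])
print(proj("wrist",np.array([.478,.146,.132])))
E
```

```text
clock: 0.93
ee_pos: [0.428, 0.23, 0.358]
tcp_rot: [[-0.928, 0.373, -0.001], [0.373, 0.928, -0.0], [0.0, -0.001, -1.0]]
ft_force: [1.0, 0.7, 0.6]
opening: 0.999
grip_force: 0.0
joints [-0.4294  0.383  -0.2308  1.826   0.1056  0.9451  0.4821] cam in tool [ 0.0711  0.0006 -0.1271]
cam axes in tool [[-0.0005 -0.9614 -0.2753]
 [ 1.     -0.001   0.0017]
 [-0.0019 -0.2753  0.9614]] [[340.2825   0.     253.948 ]
 [  0.     340.2825 186.767 ]
 [  0.       0.       1.    ]]
[199.9888 227.947 ]
```

Run:
```python
from h import *
m=arm.camera_model("wrist");i=arm.camera("wrist");cv2.imwrite("pics/w1.png",i[:,:,::-1])
np.save("w1.npy",np.c_[m["R"],m["t"]])
```

```text
(no output)
```

View pics/w1.png

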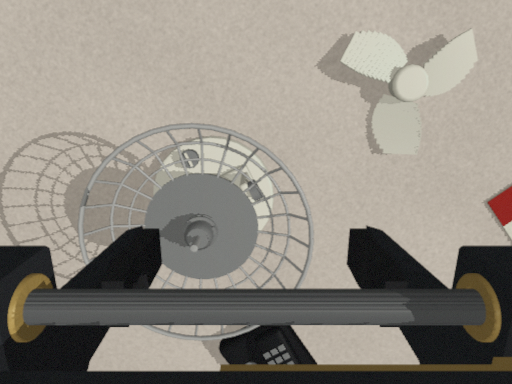

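The disc spans about x 145–258, y 172–278, centred near (201,226), and the stud nose is at (199,234). Next I'll fit the disc edge on the plane z≈0.132.

Run:
```python
from h import *
W=np.load("w1.npy");mw=dict(K=arm.camera_model("wrist")["K"],R=W[:,:3],t=W[:,3])
for n,f,m,seed in(("top","top0",None,(212,222)),("side","side0",None,(205,165)),("wrist","w1",mw,(175,215))):
    im=cv2.imread(f"pics/{f}.png");g=cv2.cvtColor(im,6);v0=int(g[seed[1],seed[0]])
    k=(g<v0+14).astype(np.uint8)
    ks=3 if n!="wrist" else 9
    k=cv2.morphologyEx(k,cv2.MORPH_OPEN,cv2.getStructuringElement(2,(ks,ks)))
    _,l=cv2.connectedComponents(k); k=(l==l[seed[1],seed[0]]).astype(np.uint8)
    c=max(cv2.findContours(k,0,1)[0],key=cv2.contourArea); h=cv2.convexHull(c)[:,0].astype(float)
    h=np.array([p for p in c[:,0].astype(float)]) 
    for z in(.130,.134):
        P=np.array([onz(n,*p,z,m)[:2] for p in h])
        keep=np.ones(len(P),bool)
        for _ in range(8):
            A=np.c_[2*P[keep],np.ones(keep.sum())];s=np.linalg.lstsq(A,(P[keep]**2).sum(1),rcond=None)[0]
            r=np.sqrt(s[2]+s[:2]@s[:2]);e=abs(np.hypot(*(P-s[:2]).T)-r);keep=e<max(.0015,np.median(e)*1.5)
        print(n,v0,z,s[:2],"r",r,"kept",keep.sum(),len(P),"rms",np.sqrt((e[keep]**2).mean()),cv2.boundingRect(c))
```

```text
top 69 0.13 [0.4792 0.1463] r 0.06192028119078851 kept 113 156 rms 0.0006789938916282465 (193, 207, 57, 57)
top 69 0.134 [0.4789 0.146 ] r 0.06170947080639917 kept 113 156 rms 0.0006766822263622157 (193, 207, 57, 57)
side 78 0.13 [0.4809 0.1261] r 0.07409336014982296 kept 110 162 rms 0.009014583149904285 (195, 150, 47, 62)
side 78 0.134 [0.4808 0.1225] r 0.07370642990358403 kept 110 162 rms 0.008967507205840051 (195, 150, 47, 62)
wrist 122 0.13 [0.7307 0.1105] r 0.31015526070044835 kept 1002 1736 rms 0.03293957710670662 (0, 173, 512, 211)
wrist 122 0.134 [0.7266 0.1121] r 0.30666218480055757 kept 1002 1736 rms 0.032568600187971745 (0, 173, 512, 211)
```

To row units: -0.033 m is -3.3, -0.032 m is -3.2.

```bash
python3 drive.py '[[[-2.5,-3.3,0],[0,0,0],1],[[-2.5,-3.3,0],[0,0,0],1],[[-2.5,-3.3,0],[0,0,0],1],[[-2.5,-3.3,0],[0,0,0],1],[[-2.5,-3.3,0],[0,0,0],1],[[-2.3,-3.2,1.2],[0,0,0],1],[[-2.3,-3.2,1.2],[0,0,0],1],[[-2.3,-3.2,1.2],[0,0,0],1],[[-2.3,-3.2,1.2],[0,0,0],1],[[-2.3,-3.2,1.2],[0,0,0],1]]'
python3 drive.py '[[[-1.8,-2.5,2.8],[0,0,0],1],[[-1.4,-2,3],[0,0,0],1],[[0,0,3.5],[0,0,0],1],[[0,0,0],[0,0,0],1]]'
python3 - <<'E'
from h import *
m=arm.camera_model("wrist");i=arm.camera("wrist");cv2.imwrite("pics/w2.png",i[:,:,::-1])
np.save("w2.npy",np.c_[m["R"],m["t"]])
print(proj("wrist",np.array([.544,-.219,.02])),arm.observe()["joint_positions"])
E
```

```text
clock: 1.82
ee_pos: [0.5288, -0.1607, 0.2968]
tcp_rot: [[-0.928, 0.373, -0.001], [0.373, 0.928, 0.0], [0.001, 0.0, -1.0]]
ft_force: [0.0, 0.2, -0.1]
opening: 1.002
grip_force: 0.0
clock: 2.15
ee_pos: [0.5374, -0.2132, 0.1984]
tcp_rot: [[-0.926, 0.376, -0.012], [0.376, 0.927, 0.003], [0.012, -0.002, -1.0]]
ft_force: [-1.3, 0.3, -0.5]
opening: 1.002
grip_force: 0.0
[247.72   177.9829] [ 0.3773  0.7032 -0.1405  1.7568  0.1399  0.6999  1.3492]
```

View pics/w2.png

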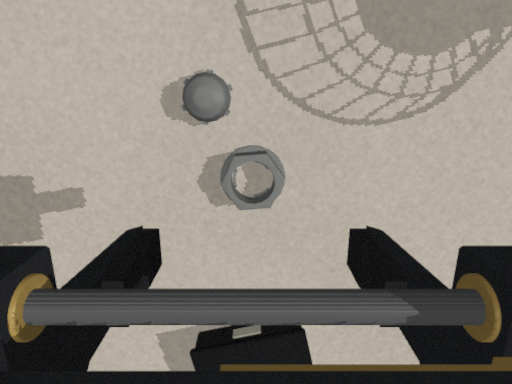

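The nut is centred at about (253,178) with its top and bottom flats nearly horizontal in the image. The dome is at (206,97). I'll enlarge it to get the flat angle.

Run:
```python
import cv2
b=cv2.imread("pics/w2.png")[135:220,205:300]
cv2.imwrite("pics/c2.png",cv2.convertScaleAbs(cv2.resize(b,None,fx=6,fy=6,interpolation=2),alpha=1.5))
```

```text
(no output)
```

View pics/c2.png

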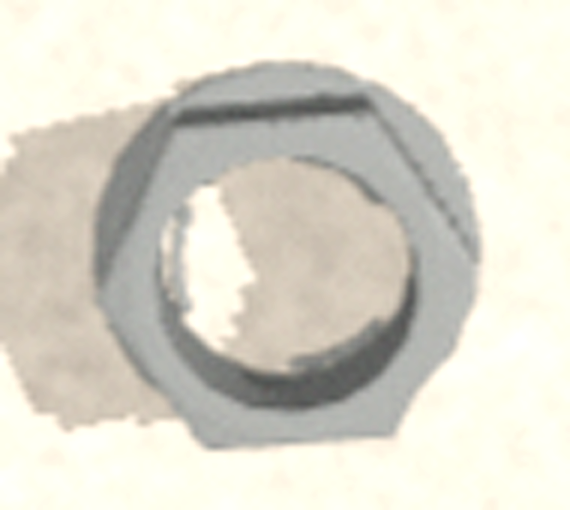

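Hex top corners in crop pixels (÷6, plus offset 205,135): (177,124), (374,106), (475,255), (393,436), (210,448), (100,290).

Run:
```python
from h import *
W=np.load("w2.npy");m=dict(K=arm.camera_model("wrist")["K"],R=W[:,:3],t=W[:,3])
c=np.array([(177,124),(374,106),(475,255),(393,436),(210,448),(100,290)])/6.+[205-.4,135-.4]
P=np.array([onz("wrist",*p,.022,m)[:2] for p in c])
ctr=P.mean(0);d=P-ctr;print("centre",ctr,"R",np.hypot(*d.T))
an=np.degrees(np.arctan2(d[:,1],d[:,0]));z=np.exp(6j*np.radians(an)).mean();ca=np.degrees(np.angle(z))/6
print("corner ang mod60",ca,np.mod(an,60),abs(z),"flat dirs",np.mod(ca+30,60))
s=arm.observe();R=s["tcp_rot"];y=R[:,1];print("tcp",s["ee_pos"],"y yaw",np.degrees(np.arctan2(y[1],y[0])),s["joint_positions"])
print(R, onz("top",355,213,.011))
sp=onz("wrist",206,97,.015,m);print("spin",sp,"dir from nut",np.degrees(np.arctan2(*(sp[:2]-ctr)[::-1])))
```

```text
centre [ 0.5448 -0.2166] R [0.0293 0.0298 0.0289 0.0303 0.0301 0.029 ]
corner ang mod60 12.6497867746726 [12.6449 12.1251 15.3821 10.721  13.6957 11.3517] 0.9870482894569061 flat dirs 42.6497867746726
tcp [ 0.5392 -0.2119  0.2015] y yaw 68.0359393678901 [ 0.3773  0.7032 -0.1405  1.7568  0.1399  0.6999  1.3492]
[[-0.9274  0.374  -0.0081]
 [ 0.374   0.9274  0.003 ]
 [ 0.0086 -0.0002 -1.    ]] [ 0.5439 -0.2173  0.011 ]
spin [ 0.4598 -0.2266  0.015 ] dir from nut -173.34253762400482
```

To row units: -0.0069 m is -0.69, -0.0025 m is -0.25, -0.12 rad is -0.6.

```bash
python3 drive.py '[[[-0.69,-0.25,2],[0,0,0],1],[[0,0,2],[0,0,-0.605],1],[[0,0,2],[0,0,-0.605],1],[[0,0,2],[0,0,-0.605],1],[[0,0,2],[0,0,-0.605],1],[[0,0,2],[0,0,-0.6],1],[[0,0,0],[0,0,0],1],[[0,0,0],[0,0,0],1]]'
python3 - <<'E'
from h import *
s=arm.observe();R=s["tcp_rot"];y=R[:,1];print(s["ee_pos"],np.degrees(np.arctan2(y[1],y[0])),R[:,2],s["joint_positions"])
print("tool delta",R.T@(np.array([.5446,-.2168,.025])-s["ee_pos"]))
E
```

```text
clock: 2.87
ee_pos: [0.548, -0.2166, 0.086]
tcp_rot: [[-0.976, -0.218, 0.001], [-0.218, 0.976, 0.0], [-0.001, 0.0, -1.0]]
ft_force: [0.3, 0.2, 1.2]
opening: 0.998
grip_force: 0.0
[ 0.548  -0.2166  0.086 ] 102.56669666677242 [ 0.0007  0.0003 -1.    ] [ 0.4367  0.8927 -0.2418  1.7949  0.3974  0.5012  1.7208]
tool delta [0.0034 0.0006 0.061 ]
```

```bash
python3 drive.py '[[[0.34,0.06,2],[0,0,0],1],[[0,0,2],[0,0,0],1],[[0,0,2.1],[0,0,0],1],[[0,0,0],[0,0,0],1],[[0,0,0],[0,0,0],0],[[0,0,0],[0,0,0],0],[[0,0,0],[0,0,0],0],[[0,0,0],[0,0,0],0],[[0,0,0],[0,0,0],0],[[0,0,0],[0,0,0],0]]'; python3 -c "
from h import *
s=arm.observe();print(s['ee_pos'],s['torque'],s['joint_vel'])"
```

```text
clock: 3.7
ee_pos: [0.5442, -0.218, 0.0244]
tcp_rot: [[-0.976, -0.219, 0.001], [-0.219, 0.976, -0.0], [-0.001, -0.001, -1.0]]
ft_force: [-0.8, -0.6, 5.2]
opening: 0.586
grip_force: 30.0
[ 0.5442 -0.218   0.0244] [-0.0573  0.1816 -0.0231] [-0.0012  0.      0.0017  0.0018 -0.0021  0.0005  0.0021]
```

Gripped on the flats (51.6 mm). Now I'll lift it and redo the disc fit in w1, excluding the black fingers.

To row units: -0.04 m is -4, -0.035 m is -3.5.

```bash
python3 drive.py '[[[0,0,-2],[0,0,0],0],[[0,0,-3.5],[0,0,0],0],[[0,0,-4],[0,0,0],0],[[0,0,-4],[0,0,0],0],[[0,0,-4],[0,0,0],0],[[0,0,-4],[0,0,0],0],[[0,0,-2],[0,0,0],0],[[0,0,0],[0,0,0],0]]'
python3 - <<'E'
from h import *
s=arm.observe();print(s["ee_pos"],s["ft_force"],s["torque"],s["joint_positions"])
W=np.load("w1.npy");m=dict(K=arm.camera_model("wrist")["K"],R=W[:,:3],t=W[:,3])
g=cv2.cvtColor(cv2.imread("pics/w1.png"),6);print(g[215,160:166],g[190,225:230],g[234,190:210:3])
b=cv2.medianBlur(g,5).astype(float)
def edge(cx,cy,lo,hi):
    out=[]
    for a in np.radians(np.arange(0,360,4)):
        r=np.arange(lo,hi,.5);u,v=cx+r*np.cos(a),cy+r*np.sin(a)
        p=cv2.remap(b.astype(np.float32),u.astype(np.float32)[None],v.astype(np.float32)[None],1)[0]
        d=p[6:]-p[:-6]; k=d.argmax()
        if d[k]>15: out.append((u[k+3],v[k+3]))
    return np.array(out)
E_=edge(201,225,44,66)
from scipy.optimize import least_squares
for z in(.130,.134):
    P=np.array([onz("wrist",*p,z,m)[:2] for p in E_])
    f=least_squares(lambda q:np.hypot(*(P-q[:2]).T)-q[2],[.479,.146,.064],loss="soft_l1",f_scale=.0007)
    print(z,f.x,len(P),np.median(abs(f.fun)))
E
```

```text
clock: 4.37
ee_pos: [0.5464, -0.2184, 0.2641]
tcp_rot: [[-0.976, -0.219, 0.01], [-0.219, 0.976, -0.003], [-0.009, -0.005, -1.0]]
ft_force: [0.4, 0.3, -0.9]
opening: 0.591
grip_force: 30.0
[ 0.5464 -0.2184  0.2641] [ 0.4338  0.2569 -0.9377] [ 0.064  -0.0562 -0.0174] [ 0.5131  0.6422 -0.3622  1.6765  0.2836  0.8647  1.8251]
[122 122 123 122 124 122] [125 125 124 125 125] [123 121 122 123 126 121 116]
0.13 [0.4793 0.1466 0.0641] 78 0.0004436125216038256
0.134 [0.478  0.1479 0.0634] 78 0.0004383169742843626
```

To row units: 0.039 m is 3.9, 0.03 m is 3.

```bash
python3 drive.py '[[[-0.14,3,0],[0,0,0],0],[[-0.14,3.9,0],[0,0,0],0],[[-0.14,3.9,0],[0,0,0],0],[[-0.14,3.9,0],[0,0,0],0],[[-0.14,3.9,0],[0,0,0],0],[[-0.14,3.9,0],[0,0,0],0],[[-0.14,3.9,0],[0,0,0],0],[[-0.14,3.9,0],[0,0,0],0],[[-0.14,3.9,0],[0,0,0],0],[[-0.14,2.9,0],[0,0,0],0]]'
python3 drive.py '[[[0,0,0],[0,0,0.6],0],[[0,0,0],[0,0,0.6],0],[[0,0,0],[0,0,0.6],0],[[0,0,0],[0,0,0.6],0],[[0,0,0],[0,0,0.6],0],[[0,0,0],[0,0,0.6],0],[[0,0,0],[0,0,0],0],[[0,0,0],[0,0,0],0]]'
python3 - <<'E'
from h import *
s=arm.observe();R=s["tcp_rot"];print(s["ee_pos"],s["ft_force"],s["torque"],s["joint_positions"],R[:,2])
tgt=np.array([.479,.1465,.26])-R@[-.0008,0,0];print("delta",R.T@(tgt-s["ee_pos"]))
a=arm.camera("top");w=arm.camera("wrist")
cv2.imwrite("pics/t3.png",cv2.cvtColor(np.hstack([cv2.resize(a[170:290,160:280],(384,384),interpolation=2),w[:,60:452]]),4))
cv2.imwrite("pics/w3.png",w[:,:,::-1])
E
```

```text
clock: 5.2
ee_pos: [0.4741, 0.1506, 0.2579]
tcp_rot: [[-0.975, -0.222, -0.002], [-0.222, 0.975, 0.001], [0.002, 0.001, -1.0]]
ft_force: [0.6, -0.2, -1.6]
opening: 0.588
grip_force: 30.0
clock: 5.87
ee_pos: [0.4754, 0.147, 0.258]
tcp_rot: [[-0.88, 0.475, -0.001], [0.475, 0.88, -0.001], [0.001, -0.002, -1.0]]
ft_force: [-0.5, 0.4, -1.2]
opening: 0.586
grip_force: 30.0
[0.4754 0.147  0.258 ] [-0.5061  0.3562 -1.161 ] [-0.0039  0.008  -0.0128] [-0.3195  0.5237 -0.1133  1.9431  0.0904  0.6813  0.5873] [-0.0015 -0.001  -1.    ]
delta [-0.0026  0.0012 -0.002 ]
```

View pics/t3.png

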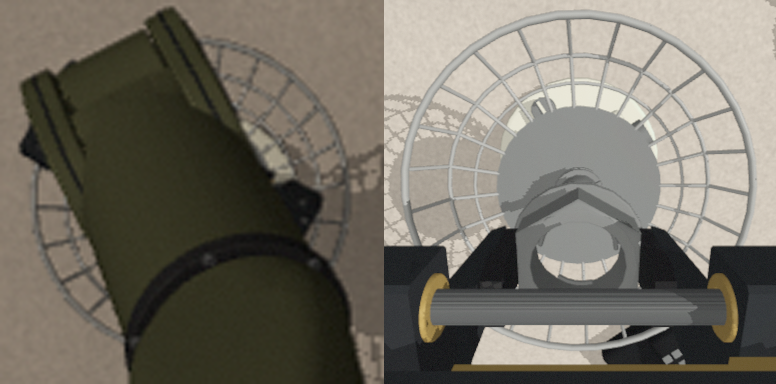

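The wrist view (right) shows the nut held squarely, with a corner forward at composite (578,190). The front half of the disc's edge is visible, so I'll refit it with the known radius.

Run:
```python
from h import *
from scipy.optimize import least_squares
m=arm.camera_model("wrist");s=arm.observe();R=s["tcp_rot"]
b=cv2.medianBlur(cv2.cvtColor(cv2.imread("pics/w3.png"),6),3).astype(np.float32)
def edge(cx,cy,lo,hi,angs,sign,th,w=6):
    o=[]
    for a in np.radians(angs):
        r=np.arange(lo,hi,.5);u,v=cx+r*np.cos(a),cy+r*np.sin(a)
        p=cv2.remap(b,u.astype(np.float32)[None],v.astype(np.float32)[None],1)[0]
        d=sign*(p[w:]-p[:-w]);k=d.argmax()
        if d[k]>th:o.append((u[k+w//2],v[k+w//2]))
    return np.array(o)
D=edge(255,190,70,95,np.arange(-178,0,3),1,15)
for z in(.130,.132,.1345):
    P=np.array([onz("wrist",*p,z,m)[:2] for p in D])
    f=least_squares(lambda q:np.hypot(*(P-q[:2]).T)-.064,[.479,.146],loss="soft_l1",f_scale=.0007)
    g=least_squares(lambda q:np.hypot(*(P-q[:2]).T)-q[2],[.479,.146,.064],loss="soft_l1",f_scale=.0007)
    print(z,f.x,np.median(abs(f.fun)),len(P),"free",g.x)
# hex top corners of the held nut: tool-frame check
z=s["ee_pos"][2]-.003
for p in [(255,190),(196,208),(314,208)]:
    print(p,"tool",R.T@(onz("wrist",*p,z,m)-s["ee_pos"]))
cv2.imwrite("pics/c3.png",cv2.resize(cv2.imread("pics/w3.png")[155:295,180:330],None,fx=4,fy=4,interpolation=2))
```

```text
0.13 [0.4798 0.1465] 0.00041016974235079384 58 free [0.4797 0.1465 0.0639]
0.132 [0.4799 0.1465] 0.0003802834958602924 58 free [0.4792 0.1468 0.0634]
0.1345 [0.4799 0.1467] 0.0004872573212661366 58 free [0.4786 0.1472 0.0628]
(255, 190) tool [0.0326 0.0012 0.003 ]
(196, 208) tool [ 0.025  -0.0227  0.003 ]
(314, 208) tool [0.025  0.0251 0.003 ]
```

View pics/c3.png

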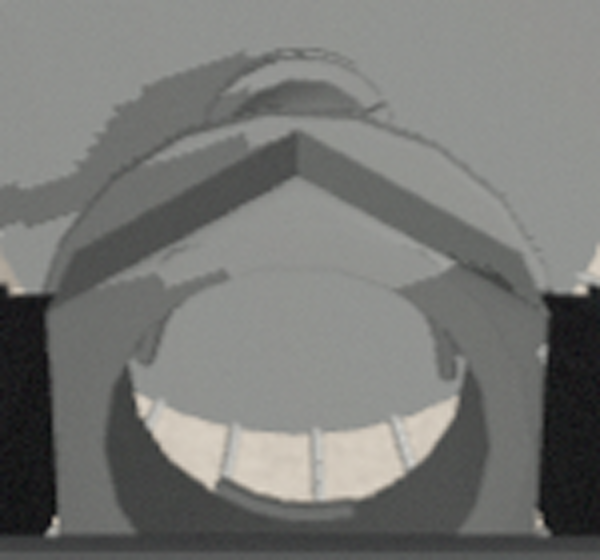

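```bash
python3 drive.py '[[[-0.27,0.1,2],[0,0,0.5],0],[[0,0,2],[0,0,0],0],[[0,0,1.5],[0,0,0],0],[[0,0,1],[0,0,0],0],[[0,0,0.4],[0,0,0],0],[[0,0,0],[0,0,0],0],[[0,0,0],[0,0,0],0],[[0,0,0],[0,0,0],0]]'
cat > st.py <<'E'
from h import *
s=arm.observe();R=s["tcp_rot"];y=R[:,1]
print(s["clock"],"pos",s["ee_pos"],"F",s["ft_force"],"T",s["torque"],"yaw",np.degrees(np.arctan2(y[1],y[0])),"z",R[:,2],"j7",s["joint_positions"][6])
print("tool err",R.T@(np.array([.4783,.1466,s["ee_pos"][2]])-s["ee_pos"]))
E
python3 st.py
```

```text
clock: 6.63
ee_pos: [0.4793, 0.147, 0.1904]
tcp_rot: [[-0.826, 0.563, 0.001], [0.563, 0.826, 0.001], [-0.001, 0.001, -1.0]]
ft_force: [0.0, 0.3, -0.7]
opening: 0.584
grip_force: 30.0
6.6333 pos [0.4793 0.147  0.1904] F [ 0.0345  0.2671 -0.6703] T [-0.0344  0.013  -0.0221] yaw 55.711305619785165 z [ 0.0012  0.0007 -1.    ] j7 0.4945399764146282
tool err [ 0.0006 -0.0009 -0.    ]
```

To row units: -0.0009 m is -0.09, 0.0006 m is 0.06.

```bash
python3 drive.py '[[[0.06,-0.09,0.3],[0,0,0],0],[[0,0,0.4],[0,0,0],0],[[0,0,0.3],[0,0,0],0],[[0,0,0.2],[0,0,0],0],[[0,0,0],[0,0,0],0],[[0,0,0],[0,0,0],0]]';python3 st.py
python3 drive.py '[[[0,0,0.2],[0,0,0],0],[[0,0,0.2],[0,0,0],0],[[0,0,0.2],[0,0,0],0],[[0,0,0],[0,0,0],0],[[0,0,0],[0,0,0],0]]';python3 st.py
```

```text
clock: 7.13
ee_pos: [0.4778, 0.1464, 0.1776]
tcp_rot: [[-0.826, 0.564, -0.0], [0.564, 0.826, -0.0], [0.0, -0.0, -1.0]]
ft_force: [-0.1, -0.1, -0.9]
opening: 0.584
grip_force: 30.0
7.1333 pos [0.4778 0.1464 0.1776] F [-0.1357 -0.0986 -0.8818] T [ 0.0189 -0.0019  0.0514] yaw 55.69515827553932 z [-0.0003 -0.0001 -1.    ] j7 0.49085322911954027
tool err [-0.0003  0.0004 -0.    ]
clock: 7.55
ee_pos: [0.4778, 0.1464, 0.1716]
tcp_rot: [[-0.826, 0.564, -0.0], [0.564, 0.826, -0.0], [0.0, -0.0, -1.0]]
ft_force: [-0.5, -0.2, -0.5]
opening: 0.585
grip_force: 30.0
7.55 pos [0.4778 0.1464 0.1716] F [-0.5327 -0.2077 -0.4543] T [-0.0283 -0.0072 -0.0549] yaw 55.69308561205831 z [-0.0003 -0.0001 -1.    ] j7 0.4893622594634242
tool err [-0.0003  0.0005 -0.    ]
```

To row units: 0.001 m is 0.1.

```bash
python3 drive.py '[[[0,0,0.1],[0,0,0],0],[[0,0,0.1],[0,0,0],0],[[0,0,0.1],[0,0,0],0],[[0,0,0],[0,0,0],0]]'|grep -E "ee|ft"
python3 drive.py '[[[0,0,0.05],[0,0,0],0],[[0,0,0.05],[0,0,0],0],[[0,0,0],[0,0,0],0]]';python3 st.py
```

```text
ee_pos: [0.4778, 0.1464, 0.1685]
ft_force: [0.7, -1.1, -0.5]
clock: 8.13
ee_pos: [0.4778, 0.1464, 0.1676]
tcp_rot: [[-0.826, 0.564, -0.0], [0.564, 0.826, 0.0], [0.0, 0.0, -1.0]]
ft_force: [0.2, -0.4, -0.4]
opening: 0.586
grip_force: 30.0
8.1333 pos [0.4778 0.1464 0.1676] F [ 0.1644 -0.4497 -0.4344] T [-0.0413  0.0258 -0.0075] yaw 55.69461877937825 z [-0.0001  0.0001 -1.    ] j7 0.4883985203059695
tool err [-0.0003  0.0004 -0.    ]
```

```bash
for i in 1 2 3; do python3 drive.py '[[[0,0,0.05],[0,0,0],0],[[0,0,0.05],[0,0,0],0],[[0,0,0],[0,0,0],0]]'|grep -E "ee|ft"; done
```

```text
ee_pos: [0.4778, 0.1464, 0.1666]
ft_force: [1.0, -0.1, -1.2]
ee_pos: [0.4779, 0.1465, 0.1658]
ft_force: [0.4, -0.3, 0.6]
ee_pos: [0.4779, 0.1465, 0.1656]
ft_force: [-2.7, -0.8, 9.0]
```

Contact at TCP z≈0.1658, so the nut's origin is about 5 mm below thread_end. I'll ease the press to about 5 N, then back off anticlockwise, rising along the 18 mm/turn pitch as I go.

To row units: -0.0004 m is -0.04.

```bash
python3 drive.py '[[[0,0,-0.04],[0,0,0],0],[[0,0,0],[0,0,0],0]]'|grep -E "ee|ft"; python3 drive.py '[[[0,0,-0.02],[0,0,-0.4],0],[[0,0,-0.02],[0,0,-0.4],0],[[0,0,0],[0,0,0],0]]'; python3 st.py
```

```text
ee_pos: [0.4779, 0.1465, 0.1656]
ft_force: [-0.7, -0.0, 6.6]
clock: 9.3
ee_pos: [0.4784, 0.1463, 0.1661]
tcp_rot: [[-0.907, 0.422, 0.001], [0.422, 0.907, 0.0], [-0.001, 0.001, -1.0]]
ft_force: [-0.1, -1.1, 5.8]
opening: 0.588
grip_force: 30.0
9.3 pos [0.4784 0.1463 0.1661] F [-0.1003 -1.1425  5.8113] T [-0.1544  0.0481  0.0147] yaw 65.03585304197567 z [ 0.0013  0.0004 -1.    ] j7 0.5891404524920852
tool err [ 0.0002  0.0002 -0.    ]
```

To row units: -0.00025 m is -0.025, -0.08 rad is -0.4.

```bash
python3 drive.py '[[[0,0,-0.025],[0,0,-0.4],0],[[0,0,-0.025],[0,0,-0.4],0],[[0,0,0],[0,0,0],0]]'|grep -E "ee|ft";python3 drive.py '[[[0,0,-0.023],[0,0,-0.4],0],[[0,0,-0.023],[0,0,-0.4],0],[[0,0,0],[0,0,0],0]]'|grep -E "ee|ft"; python3 st.py
```

```text
ee_pos: [0.4784, 0.1462, 0.1665]
ft_force: [0.0, -0.6, 5.5]
ee_pos: [0.4784, 0.1462, 0.1669]
ft_force: [-0.1, -1.6, 4.5]
9.8 pos [0.4784 0.1462 0.1669] F [-0.0783 -1.612   4.4746] T [-0.1826  0.0148  0.0248] yaw 83.36093249404907 z [ 0.0011  0.0002 -1.    ] j7 0.791335508605353
tool err [ 0.0001  0.0004 -0.    ]
```

```bash
for i in 1 ; do python3 drive.py '[[[0,0,-0.02],[0,0,-0.4],0],[[0,0,-0.02],[0,0,-0.4],0],[[0,0,0],[0,0,0],0]]'|grep -E "ee|ft";python3 drive.py '[[[0,0,-0.02],[0,0,-0.4],0],[[0,0,-0.01],[0,0,-0.2],0],[[0,0,0],[0,0,0],0]]'|grep -E "ee|ft"; python3 drive.py '[[[0,0,-0.01],[0,0,-0.2],0],[[0,0,-0.01],[0,0,-0.2],0],[[0,0,0],[0,0,0],0]]'|grep -E "ee|ft"; done; python3 st.py
```

```text
ee_pos: [0.4783, 0.1463, 0.1671]
ft_force: [-0.8, -0.6, 3.9]
ee_pos: [0.4777, 0.1464, 0.1671]
ft_force: [0.6, -0.5, 1.9]
ee_pos: [0.4777, 0.1462, 0.1671]
ft_force: [0.7, -0.2, 0.6]
10.55 pos [0.4777 0.1462 0.1671] F [ 0.7245 -0.158   0.5779] T [-0.0809 -0.0259 -0.0392] yaw 103.72348106011539 z [-0.0006 -0.0002 -1.    ] j7 1.0230133212270913
tool err [-0.0007  0.0002 -0.    ]
```

To row units: 0.0004 m is 0.04.

```bash
python3 drive.py '[[[0,0,0.04],[0,0,0],0],[[0,0,0],[0,0,0],0]]'|grep -E "ee|ft"; python3 drive.py '[[[0,0,0.03],[0,0,0],0],[[0,0,0],[0,0,0],0]]'|grep -E "ee|ft"; python3 st.py
```

```text
ee_pos: [0.4779, 0.1462, 0.1668]
ft_force: [-0.2, -1.0, -1.0]
ee_pos: [0.4779, 0.1462, 0.1666]
ft_force: [0.2, -0.8, 0.2]
10.8833 pos [0.4779 0.1462 0.1666] F [ 0.2219 -0.7663  0.2335] T [-0.2336 -0.0679  0.007 ] yaw 103.76012526123328 z [ 0.0001 -0.0004 -1.    ] j7 1.0227757591806255
tool err [-0.0004  0.0003 -0.    ]
```

It has dropped in, since it moves down without force. I'll follow it down gently.

```bash
for i in 1 2; do python3 drive.py '[[[0,0,0.05],[0,0,0],0],[[0,0,0.05],[0,0,0],0],[[0,0,0],[0,0,0],0]]'|grep -E "ee|ft"; done; python3 st.py
```

```text
ee_pos: [0.4781, 0.1462, 0.1657]
ft_force: [1.8, -1.7, -0.0]
ee_pos: [0.4781, 0.1462, 0.1646]
ft_force: [1.4, -3.1, -0.2]
11.3833 pos [0.4781 0.1462 0.1646] F [ 1.3671 -3.0884 -0.1762] T [-0.5009 -0.3446  0.0302] yaw 103.80243505110353 z [ 0.0003 -0.0001 -1.    ] j7 1.021441549530385
tool err [-0.0003  0.0003  0.    ]
```

```bash
python3 drive.py '[[[0,-0.06,0],[0,0,0],0],[[0,0,0.05],[0,0,0],0],[[0,0,0.05],[0,0,0],0],[[0,0,0],[0,0,0],0]]'|grep -E "ee|ft";python3 st.py; python3 drive.py '[[[0,0,0.05],[0,0,0],0],[[0,0,0.05],[0,0,0],0],[[0,0,0],[0,0,0],0]]'|grep -E "ee|ft"; python3 st.py
```

```text
ee_pos: [0.4777, 0.1462, 0.1635]
ft_force: [1.2, -0.6, -1.1]
11.7167 pos [0.4777 0.1462 0.1635] F [ 1.2343 -0.6053 -1.1171] T [-0.155  -0.1058 -0.0015] yaw 103.84119707231717 z [-0.0006  0.0004 -1.    ] j7 1.02145547067609
tool err [-0.0007  0.0003 -0.    ]
ee_pos: [0.4778, 0.1461, 0.1625]
ft_force: [-0.5, -0.7, -0.5]
11.9667 pos [0.4778 0.1461 0.1625] F [-0.4954 -0.6527 -0.4503] T [-0.1029  0.0221 -0.0003] yaw 103.83628434813846 z [-0.0004  0.0003 -1.    ] j7 1.0205356333101958
tool err [-0.0007  0.0004 -0.    ]
```

```bash
python3 drive.py '[[[0,0,0.05],[0,0,0],0],[[0,0,0.05],[0,0,0],0],[[0,0,0],[0,0,0],0]]'|grep -E "ee|ft"; python3 drive.py '[[[0,0,0.04],[0,0,0],0],[[0,0,0],[0,0,0],0]]'|grep -E "ee|ft"; python3 st.py
```

```text
ee_pos: [0.4778, 0.1461, 0.1621]
ft_force: [-2.7, 0.5, 5.2]
ee_pos: [0.4778, 0.1461, 0.162]
ft_force: [-2.2, -1.1, 8.3]
12.3833 pos [0.4778 0.1461 0.162 ] F [-2.229  -1.0718  8.3007] T [-0.1246  0.3386  0.0195] yaw 103.83966544169135 z [ 0.0004  0.0001 -1.    ] j7 1.0192335950328784
tool err [-0.0006  0.0004  0.    ]
```

To row units: 0.00028 m is 0.028, 0.00025 m is 0.025, 0.1 rad is 0.5.

```bash
python3 drive.py '[[[0,0,0.01],[0,0,0.5],0],[[0,0,0.025],[0,0,0.5],0],[[0,0,0.028],[0,0,0.5],0],[[0,0,0],[0,0,0],0]]'|grep -E "ee|ft"; python3 st.py; python3 drive.py '[[[0,0,0.028],[0,0,0.5],0],[[0,0,0.028],[0,0,0.5],0],[[0,0,0.028],[0,0,0.5],0],[[0,0,0],[0,0,0],0]]'|grep -E "ee|ft";python3 st.py
```

```text
ee_pos: [0.4787, 0.1462, 0.1612]
ft_force: [-0.4, -0.5, 3.9]
12.7167 pos [0.4787 0.1462 0.1612] F [-0.4211 -0.5448  3.8964] T [-0.1405 -0.1262 -0.0833] yaw 86.48416510949122 z [ 0.002   0.0005 -1.    ] j7 0.82271837752937
tool err [ 0.0005  0.0003 -0.    ]
ee_pos: [0.4789, 0.1464, 0.1603]
ft_force: [0.3, 0.4, 5.4]
13.05 pos [0.4789 0.1464 0.1603] F [0.3416 0.3629 5.3615] T [-0.086  -0.2309 -0.0786] yaw 69.44915193653839 z [ 0.0023  0.0008 -1.    ] j7 0.6353031683528777
tool err [ 0.0006 -0.0001 -0.    ]
```

```bash
for i in 1 2; do python3 drive.py '[[[0,0,0.027],[0,0,0.5],0],[[0,0,0.027],[0,0,0.5],0],[[0,0,0],[0,0,0],0]]'|grep -E "ft";python3 st.py;done
```

```text
ft_force: [0.3, 0.4, 5.4]
13.3 pos [0.4789 0.1466 0.1597] F [0.265  0.3515 5.3909] T [ 0.0317 -0.1943 -0.0036] yaw 58.06695025383204 z [ 0.0023  0.0011 -1.    ] j7 0.5126540948355779
tool err [ 0.0005 -0.0003 -0.    ]
ft_force: [1.5, 1.0, 6.0]
13.55 pos [0.4789 0.1466 0.1592] F [1.5007 0.9808 5.9695] T [-0.0291 -0.1706 -0.0282] yaw 46.63470101529858 z [ 0.0021  0.001  -1.    ] j7 0.3911270619224431
tool err [ 0.0004 -0.0004 -0.    ]
```

The manual's scale: shifts go in cm and turns go in units of 0.2 rad. Converting my numbers, 0.00026 m is 0.026, 0.1 rad is 0.5.

```bash
for i in 1 2 3; do python3 drive.py '[[[0,0,0.026],[0,0,0.5],0],[[0,0,0.026],[0,0,0.5],0]]'|grep -E "xx";python3 st.py|head -1;done
```

```text
13.7167 pos [0.4787 0.146  0.1586] F [ 1.295  -1.969   5.2589] T [-0.2345 -0.0923  0.0392] yaw 35.153494780033085 z [ 0.0015  0.0007 -1.    ] j7 0.2704081187197512
13.8833 pos [0.4783 0.1453 0.158 ] F [-0.2673 -2.1486  6.9658] T [-0.2481  0.1891 -0.0395] yaw 23.641829443424303 z [ 0.0005 -0.0005 -1.    ] j7 0.15033525761682448
14.05 pos [0.478  0.146  0.1575] F [0.1751 0.7436 6.1198] T [0.2224 0.1877 0.04  ] yaw 12.216867177865957 z [ 0.      0.0005 -1.    ] j7 0.030769977575161294
```

```bash
for i in 1 2 3 4; do python3 drive.py '[[[0,0,0.026],[0,0,0.45],0]]'|grep -E "xx";python3 st.py|head -1;done
```

```text
14.1333 pos [0.4779 0.1465 0.1572] F [-1.5128  2.8299  7.0279] T [0.4141 0.071  0.0514] yaw 7.092994743161382 z [-0.      0.0011 -1.    ] j7 -0.02296503737456599
14.2167 pos [0.4781 0.1471 0.157 ] F [-0.1312  1.3796  7.1108] T [ 0.4793 -0.0051  0.0753] yaw 1.994035363313191 z [ 0.0005  0.0018 -1.    ] j7 -0.07654290828823707
14.3 pos [0.4783 0.1472 0.1568] F [-0.2154  2.3759  4.5399] T [ 0.4138 -0.0568 -0.0026] yaw -3.1596071339343816 z [ 0.0009  0.0019 -1.    ] j7 -0.1304840732750659
14.3833 pos [0.4785 0.1472 0.1565] F [1.0667 1.428  5.7249] T [ 0.4538 -0.1492  0.0737] yaw -8.309492328288675 z [ 0.0011  0.0019 -1.    ] j7 -0.18447944108150602
```

```bash
for i in 1 2 3 4 5; do python3 drive.py '[[[0,0,0.024],[0,0,0.45],0]]'|grep -E "xx";python3 st.py|head -1;done
```

```text
14.4667 pos [0.4786 0.1473 0.1562] F [1.1173 3.0097 4.6798] T [ 0.4592 -0.2011  0.0707] yaw -13.467261305498758 z [ 0.0015  0.0021 -1.    ] j7 -0.23873298852841035
14.55 pos [0.4788 0.1473 0.156 ] F [2.0416 2.2342 4.2111] T [ 0.4037 -0.2761  0.0102] yaw -18.626592827031892 z [ 0.0017  0.002  -1.    ] j7 -0.2931997630783053
14.6333 pos [0.4789 0.1472 0.1557] F [1.3653 1.9173 3.754 ] T [ 0.2723 -0.2558  0.0138] yaw -23.78915292572201 z [ 0.0019  0.0018 -1.    ] j7 -0.34785790670137834
14.7167 pos [0.479  0.1469 0.1554] F [2.2169 1.4395 3.371 ] T [ 0.192  -0.2705  0.0805] yaw -28.958046675058917 z [ 0.0019  0.0015 -1.    ] j7 -0.4028247146763259
14.8 pos [0.479  0.1466 0.1552] F [ 1.1028 -0.9113  5.6148] T [-0.0992 -0.154   0.0552] yaw -34.12898714457137 z [ 0.0018  0.0011 -1.    ] j7 -0.4581187702160075
```

```bash
for i in 1 2 3 4; do python3 drive.py '[[[0,0,0.016],[0,0,0.3],0]]'|grep -E "xx";python3 st.py|head -1;done
```

```text
14.8833 pos [0.4789 0.1463 0.1551] F [1.3302 0.218  7.6668] T [ 0.0443 -0.0124  0.1175] yaw -37.5642969597323 z [ 0.0016  0.0007 -1.    ] j7 -0.4949896948556932
14.9667 pos [0.4789 0.1463 0.1551] F [ 1.6904 -0.1741  9.6093] T [0.1108 0.0462 0.0967] yaw -40.93353187359178 z [ 0.0018  0.0008 -1.    ] j7 -0.5314557063651211
15.05 pos [0.479  0.1463 0.1551] F [1.1881 0.2473 9.5903] T [0.0561 0.0473 0.1671] yaw -44.36920186368644 z [ 0.002  0.001 -1.   ] j7 -0.568905870804407
15.1333 pos [0.4791 0.1462 0.1551] F [ 1.8726  1.2171 12.1164] T [0.0797 0.1334 0.1564] yaw -47.80846486501705 z [ 0.0021  0.0011 -1.    ] j7 -0.6065562231214647
```

The flange landed at yaw ≈ −36° (z is steady). Now I'll turn without pressing until it bites.

```bash
for i in 1 2; do python3 drive.py '[[[0,0,-0.01],[0,0,0.25],0]]'|grep -E "xx";python3 st.py|head -1;done
```

```text
15.2167 pos [0.4791 0.1462 0.1551] F [ 0.9174 -0.2346  9.0765] T [ 0.0801 -0.0849  0.1315] yaw -50.67097094975315 z [ 0.0022  0.001  -1.    ] j7 -0.6383807713710596
15.3 pos [0.4791 0.1462 0.1551] F [ 1.5144 -0.1141  7.3066] T [ 0.0906 -0.1071  0.1302] yaw -53.516663031884306 z [ 0.0021  0.0009 -1.    ] j7 -0.6702475322475944
```

```bash
for i in 1 2; do python3 drive.py '[[[0,0,0],[0,0,0.2],0]]'|grep -E "xx";python3 st.py|head -1;done
```

```text
15.3833 pos [0.4792 0.1462 0.1551] F [1.6136 0.1006 8.0214] T [ 0.111  -0.1144  0.1721] yaw -55.80280802369143 z [ 0.0023  0.0008 -1.    ] j7 -0.6958524376527482
15.4667 pos [0.4792 0.1462 0.1551] F [ 2.0873 -0.1091  8.2583] T [ 0.083  -0.1488  0.1915] yaw -58.070117242354534 z [ 0.0023  0.0008 -1.    ] j7 -0.7214136533798301
```

```bash
for i in 1 2; do python3 drive.py '[[[0,0,0],[0,0,0.15],0]]'|grep -E "xx";python3 st.py|head -1;done
```

```text
15.55 pos [0.4793 0.1461 0.1551] F [ 2.1398 -0.1802  7.7048] T [ 0.1304 -0.1584  0.2484] yaw -59.78164655448114 z [ 0.0025  0.0006 -1.    ] j7 -0.7407368416241981
15.6333 pos [0.4794 0.1461 0.1551] F [3.1853 0.0438 6.9858] T [ 0.0617 -0.1673  0.3116] yaw -61.4646623433536 z [ 0.0026  0.0006 -1.    ] j7 -0.7598473545022368
```

To row units: 0.025 rad is 0.125.

```bash
python3 drive.py '[[[0,0,0],[0,0,0.125],0]]'|grep -E "xx";python3 st.py|head -1; python3 drive.py '[[[0,0,0],[0,0,0],0]]'|grep -E "xx";python3 st.py|head -1
```

```text
15.7167 pos [0.4795 0.1461 0.1551] F [ 2.2891 -0.3908  7.4468] T [ 0.0884 -0.1774  0.4612] yaw -62.8663632011409 z [ 0.0027  0.0005 -1.    ] j7 -0.7759245373916198
15.8 pos [0.4795 0.1461 0.1551] F [ 2.6807 -1.4719  7.5478] T [ 0.134  -0.1196  0.1233] yaw -62.86937241458349 z [ 0.0027  0.0004 -1.    ] j7 -0.7758922054399873
```

Firm resistance reached (about 0.3 N m over running friction). I'll let go and withdraw straight up.

```bash
python3 drive.py '[[[0,0,0],[0,0,0],1],[[0,0,0],[0,0,0],1],[[0,0,0],[0,0,0],1],[[0,0,0],[0,0,0],1],[[0,0,0],[0,0,0],1],[[0,0,0],[0,0,0],1]]'; python3 drive.py '[[[0,0,-1],[0,0,0],1],[[0,0,-2],[0,0,0],1],[[0,0,-3],[0,0,0],1],[[0,0,-3],[0,0,0],1],[[0,0,-2],[0,0,0],1],[[0,0,0],[0,0,0],1],[[0,0,0],[0,0,0],1]]'
python3 - <<'E'
from h import *
w=arm.camera("wrist");cv2.imwrite("pics/w4.png",w[:,:,::-1])
E
```

```text
clock: 16.3
ee_pos: [0.4777, 0.1457, 0.1543]
tcp_rot: [[0.892, 0.451, -0.001], [0.451, -0.892, -0.0], [-0.001, -0.0, -1.0]]
ft_force: [-0.3, -0.2, -0.4]
opening: 0.992
grip_force: 0.0
clock: 16.88
ee_pos: [0.4783, 0.1461, 0.2651]
tcp_rot: [[0.892, 0.452, 0.002], [0.452, -0.892, 0.001], [0.002, -0.0, -1.0]]
ft_force: [-0.1, 0.4, -1.3]
opening: 0.999
grip_force: 0.0
```

View pics/w4.png

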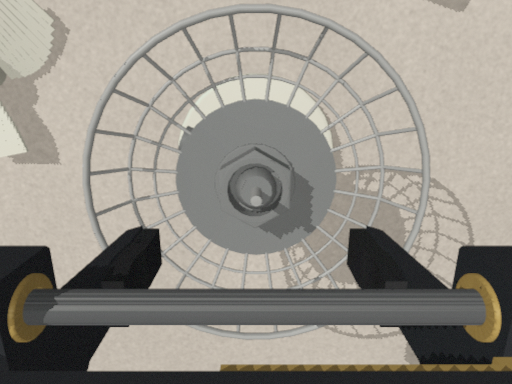

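The nut sits flat and centred on the disc at about (255,180). Its corner still points straight along the tool, so it turned with the grip and did not slip. Handing in.

```bash
python3 -c "
from workcell import arm
print(arm.job_done())"
```

```text
the job is handed in; nothing more can be done
None
```

The nut is screwed fully down onto the guard's hub and finger-tight (about 0.3 N m over running friction, though that torque reading was noisy), the gripper has let go, nothing else was touched, and the job is handed in; no verdict was shown.

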